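Wind the carton dispenser and hold its pusher back for loading

TASK

Make the carton dispenser ready for restocking: wind its key clockwise, a part turn at a time, until it comes up against its stop, then pull the sprung pusher back along the lane until its pointer is level with the upright steel mark on the side of the lane, and keep it there for a colleague to load. Your program finishes while the gripper is still holding the pusher at the mark: do not let go. Do not shift the mark or the things lying about.

Things in the scene. Friction and masses are not known exactly. Their poses are not given: they have to be found in the camera images.
- dispenser: White metal carton dispenser screwed to the bench, 380 x 134 mm: an open lane (walls 3 mm thick, 60 mm high, 98 mm over the outsides) with a white clockwork housing (110 x 116, 72 mm high) centred 135 mm along +x from the origin. Origin on the lane's centre line at bench level, z up, +x along the lane from mouth to housing = pull direction; housing to the robot's left, turned up to 30 degrees.
- key (a joint): Winding key on top of the housing: angle wound, in rad. It grows as the key is turned clockwise seen from above; it starts somewhere between 0 and 0.6 and comes up against its stop at 3.2. It takes about 0.2 N m to turn and stays where it is left.
- key_grip (a point): Middle of the flat brass butterfly key, on its vertical turning axis, 118 mm above the bench. The wing is 54 mm wide along this point's x axis, 10 mm thick along its y axis, and reaches 14 mm above and below; under it a 12 mm round stem goes down to the housing's top at 72 mm. The axes turn with the key.
- pusher: Grey plastic pusher, an upright plate 86 mm wide that slides along the lane. A spring draws it to the mouth end (4 N there, rising by 0.4 N for each 10 mm pulled); it can be pulled up to 170 mm towards the housing. Let go, it springs back. Origin at bench level under the plate; axes as the dispenser's, +x the pull direction.
- pusher_grip (a point): Middle of the pusher's grip, a crossbar on top of the plate, 108 mm above the bench: 16 mm thick along the lane (x), 60 mm long across it (y), its top 126 mm and its underside 90 mm above the bench. Under it is only the 8 mm plate. Axes as the dispenser's.
- pointer_tip (a point): End of the pusher's pointer, a 6 mm wide grey finger that sticks out sideways (-y) over the lane wall 73 mm above the bench. Moves with the pusher.
- mark_line (a point): Mark: a plain steel upright fin, 5 mm thick along the lane, its top 88 mm above the bench, on a 20 mm steel clip clamped to the lane wall's outer (-y) side, just beyond the pointer's end, 80 to 140 mm in the pull direction from where the pointer rests. The pointer is level with it when both have the same x in the dispenser's frame. Axes as the dispenser's; the point is 73 mm up.
- carton_a: Bystander, loose: small brown cardboard carton 45 x 85 x 55 mm high beside the dispenser. Origin at the middle of its underside as it stands
- carton_b: Bystander, loose: second brown carton, same size, beside the dispenser. Origin at the middle of its underside as it stands
- carton_c: Bystander, loose: flat blue box 110 x 170 x 70 mm high to the left of the dispenser. Origin at the middle of its underside as it stands
- tape_roll: Bystander, loose: roll of clear tape lying flat, 90 mm across, 25 mm high, beside the dispenser on its rail-clip side. Origin at the middle of its underside as it stands
- screwdriver: Bystander, loose: screwdriver 170 mm long lying beside the dispenser on its rail-clip side. Origin under it
- bottle: Bystander, loose: closed white bottle 64 mm across, 150 mm high, to the right. Origin at the middle of its underside as it stands
- cup: Bystander, loose: white ceramic cup 76 mm across, 85 mm high, to the right. Origin at the middle of its underside as it stands

How it is judged:
On the way, in this order (a step that is already met when the one before it is completed fails the run):
1. the key is wound up to its stop (value of joint key above 3 rad), for 0.3 s.
2. the pusher is held back with its pointer level with the mark (x of pointer_tip in the frame of mark_line between -0.005 and 0.005 m and contact force between the fingers and pusher above 3 N and value of joint key above 3 rad), for 0.5 s.
At the end, for the whole second after the job is handed in: Through the last second the key is wound to within 0.2 rad of its stop, and the gripper's fingers hold the pusher still (more than 3 N on it) with its pointer within 5 mm of the mark along the lane (all of step 2 and linear speed of pusher below 0.01 m/s); the arm keeps its last pose, push and grip.
It fails at once if the mark was shifted by more than 6 mm (distance of mark_line from where it was at the start of the episode above 0.006 m).
It fails at once if a bystander was shifted by more than 40 mm (distance of any of carton_a, carton_b, carton_c, tape_roll, screwdriver, bottle, cup from where it was at the start of the episode above 0.04 m).
It also fails if it takes over 64 s, if anything falls off the work surface, if the arm or the gripper's body presses on something with over 40 N, if the wrist force passes 120 N, or if a joint passes its speed limit or range.

ROBOT

A 6-joint arm with a two-finger parallel gripper is mounted at the origin on the work surface. World frame = base frame: x ahead of the robot, y to its left, z up, the work surface at z = 0. Lengths are in m, angles in rad, forces in N, time in s.
With the tool pointing down it reaches from about 0.425 to 0.925 m from the base axis. Payload 12.5 kg.
Tool frame: the origin (TCP) lies at the very end of the fingers, on their centre line; the grasp point (between the pads) lies 19 mm behind it; z points along the fingers, x is the direction in which the jaws open and shut, and the axes are right-handed (so a half turn about z gives the same grasp; the last joint's range is limited). The gripper opens to 85 mm and grips with 20 to 120 N. Pads are 22 mm wide; open, the fingers measure 114 mm over their backs; the gripper's body (76 mm by 85 mm) begins 54 mm behind the grasp point. The pads swing forward as they close: fully open they stand 13 mm farther back than shut.
Start: joints at [-1.255, 0.491, 1.559, -0, 1.092, -0.106], TCP at [0.256, -0.57, 0.231] pointing down, gripper open.
Joint ranges: [-3.1, 3.1], [-0.84, 2.19], [0.05, 2.79], [-1.13, 4.28], [0.06, 2.93], [-2.69, 2.69]. Speed limits (rad/s): [2.22, 2.22, 2.79, 3.14, 3.14, 3.14].

INTERFACE

Orientations are given as a unit quaternion [w, x, y, z].
In Python, from workcell import * gives the robot as it stands. The module is installed in compiled form; this text tells all that it offers.
- The arm moves only by the tool step_arm, never from a script. Its argument "increments" is a list of rows, each an object with "linear": the shift along the tool's x, y, z in cm, a list of three; "delta_rot": the turn, a rotation vector about the tool's x, y, z in rad, a list of three; "grip": the opening in per cent of the stroke, from 0 (shut) to 100 (fully open). A call has 1 to 10 rows; each row is the pose to reach, as a shift and turn from the pose commanded when the call began, along the tool's axes at that moment; what a row does not reach only later rows make up. A row lasts 1/10 s, in which the tool goes at most 50 mm and 8.59 degrees, less where a joint would pass 70% of its speed; a pose out of reach is approached as far as the arm can. A call with a gripper value outside its range is refused whole. The fingers move at their own pace and stop on an object; "squeeze" is the grip in N (left out, the last holds). Time passes only in rows, so rows that repeat a pose let the fingers close. It gives the time, the measured TCP pose, the force and the opening at its end, in the units of the state.
- get_state(): the state, without advancing time (a new reading comes with each control period).
- snapshot(name): name is "scene" or "top" or "wrist"; returns a dict with "img" (384x512x3 uint8, red, green, blue), "depth" (384x512 float32, m along the optical axis (not along the pixel's ray), 0 where there is no reading), "mtx" (3x3 intrinsics, pixels), "rvec" (rotation vector, rad) and "tvec" (3), from world to camera coordinates, as OpenCV has them. Camera axes: x right, y down, z forward; pixel columns grow to the right and rows downward; lengths in m; the calibration is good to about 2 mm. A picture is of the moment at which its call begins.
- hand_in(): hands the job in, once; it reports no verdict.
Trained networks look in a picture, given as the dict that the camera call returned (one of the last four; its "shot" number tells which), for a name from the list of things; names that differ only in an ending like _2 or _b are one class to them, and where a whole thing is asked for, a point or a joint stands for the part that bears it (a point fixed in the world has none). Each returns a list of dicts, best first, with "confidence" (0 to 1); they miss things now and then, are a little off and sometimes report something else, mostly with a low value. They report only what shows in the picture. A call takes as long as a camera call.
- boxes_of(picture, thing): "xy" ([column, row] as shares, 0 to 1, of the picture: columns of its width, rows of its height, amid what is visible of it).
- masks_of(picture, thing): "pixels" (384x512 bool, what is visible of it) and "xy" ([column, row] as shares, 0 to 1, of the picture: columns of its width, rows of its height, amid what is visible of it).
The state is a dict: "time_s": time; "q": joint angles; "qvel": joint speeds; "joint_efforts": joint torques, N m; "eef_pos": TCP position; "eef_rot": TCP orientation; "force": force on the tool from outside, world axes, zero at the start; "wrist_torque": the same for the moment, N m; "grip_width": opening from 0.0 (shut) to 1.0 (fully open).
Only numpy, scipy, OpenCV 4.12 (cv2) and the standard library are available. Lean on these libraries where they do the work, as an engineer would, in place of code of your own. Each camera call takes 0.05 s, during which the arm holds its last target. There are 200 camera calls.

## Working session

There is one attempt and no reset: what is moved stays moved. The work goes in short steps, Python scripts to look and compute and a tool call to move; the robot and the scene stay as the last step left them, time stands still between calls to the robot, and variables do not carry over. Pictures are saved under pics/ and viewed, about 8 in all and at most 12, crops included, and the job is handed in when it is done.

Besides the shell and the picture viewer there is one more tool, called after "Emit:" in YAML: its name, and indented under it one key for each argument. step_arm: Moves the arm, as the interface text tells. Its arguments: {"type":"object","properties":{"increments":{"type":"array"},"squeeze":{"type":"number"}},"required":["increments"]}

```bash
mkdir -p pics; cat > h.py <<'E'
import numpy as np, cv2
from workcell import *
def save(p,n): cv2.imwrite('pics/'+n+'.png',cv2.cvtColor(p['img'],cv2.COLOR_RGB2BGR))
def cloud(p):
    K=p['mtx'];R=cv2.Rodrigues(np.array(p['rvec'],float))[0];t=np.array(p['tvec'],float).ravel()
    v,u=np.mgrid[0:384,0:512];d=p['depth']
    P=np.stack([(u-K[0,2])/K[0,0]*d,(v-K[1,2])/K[1,1]*d,d],-1)
    return (P-t)@R, d>0
def rep(p,names):
    X,ok=cloud(p)
    for n in names:
        for m in masks_of(p,n)[:2]:
            k=m['pixels']&ok
            if k.sum()<3: print(n,'few');continue
            Q=X[k]; print(n,round(m['confidence'],2),np.round([m['xy'][0]*512,m['xy'][1]*384]),k.sum(),'med',np.round(np.median(Q,0),3),'lo',np.round(np.percentile(Q,3,0),3),'hi',np.round(np.percentile(Q,97,0),3))
E
python3 - <<'E'
from h import *
s=get_state();print(s)
im=[]
for c in['scene','top']:
    p=snapshot(c);im.append(p['img']);print(c,p['mtx'][0,0])
    rep(p,['dispenser','key_grip','pusher_grip','pointer_tip','mark_line','carton_a','carton_c','bottle'] if c=='top' else ['key_grip','pusher','mark_line'])
    np.savez(c+'0.npz',**p)
    cv2.imwrite('pics/%s0.png'%c,cv2.resize(p['img'][...,::-1],(800,600)))
E
```

```text
{'time_s': 0.0, 'q': array([-1.25458972e+00,  4.91550593e-01,  1.55948018e+00, -1.04168417e-05,
        1.09170179e+00, -1.05612296e-01]), 'qvel': array([4.49710744e-04, 2.40290634e-04, 2.05411794e-04, 1.00586015e-03,
       9.85089833e-05, 1.67546317e-03]), 'joint_efforts': array([ 2.45581223e-04, -6.18447304e+01, -2.61596346e+01, -1.34375837e-04,
        4.02691425e-03,  9.06998253e-06]), 'eef_pos': array([ 0.25582397, -0.56998027,  0.23072273]), 'eef_rot': array([-3.54834785e-04,  8.39471418e-01, -5.43403546e-01, -4.46049680e-04]), 'force': array([-0.52216449,  0.49089332,  0.56402388]), 'wrist_torque': array([-0.01749143,  0.00735006, -0.00689227]), 'grip_width': 1.001704937722169}
scene 388.76669366731215
key_grip 0.78 [327. 194.] 222 med [0.508 0.173 0.117] lo [0.453 0.146 0.07 ] hi [0.511 0.196 0.131]
key_grip 0.68 [304. 172.] 467 med [0.416 0.061 0.053] lo [0.359 0.032 0.008] hi [0.441 0.086 0.057]
pusher 0.73 [228. 182.] 366 med [ 0.6   -0.093  0.088] lo [ 0.554 -0.108  0.015] hi [ 0.641 -0.082  0.127]
mark_line 0.45 [266. 218.] 81 med [0.611 0.047 0.056] lo [0.597 0.028 0.0
[... 192 characters left out ...]
 0.597 -0.095  0.123] lo [ 0.559 -0.11   0.025] hi [ 0.642 -0.081  0.129]
mark_line 0.37 [ 99. 232.] 3257 med [0.482 0.405 0.07 ] lo [0.426 0.328 0.013] hi [0.537 0.494 0.073]
carton_a 0.97 [295. 247.] 540 med [ 0.444 -0.105  0.055] lo [ 0.407 -0.13   0.042] hi [ 0.483 -0.081  0.058]
carton_a 0.89 [234. 266.] 644 med [0.4   0.055 0.055] lo [0.359 0.031 0.002] hi [0.439 0.083 0.058]
carton_c 0.97 [295. 247.] 540 med [ 0.444 -0.105  0.055] lo [ 0.407 -0.13   0.042] hi [ 0.483 -0.081  0.058]
carton_c 0.89 [234. 266.] 644 med [0.4   0.055 0.055] lo [0.359 0.031 0.002] hi [0.439 0.083 0.058]
bottle 0.91 [406. 247.] 796 med [ 0.459 -0.373  0.101] lo [ 0.431 -0.4    0.016] hi [ 0.486 -0.358  0.151]
```

View pics/scene0.png

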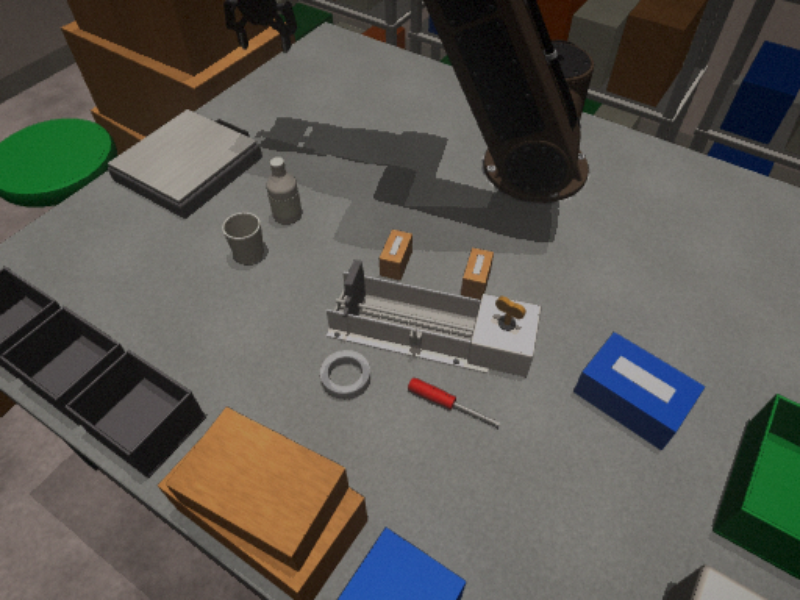

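View pics/top0.png

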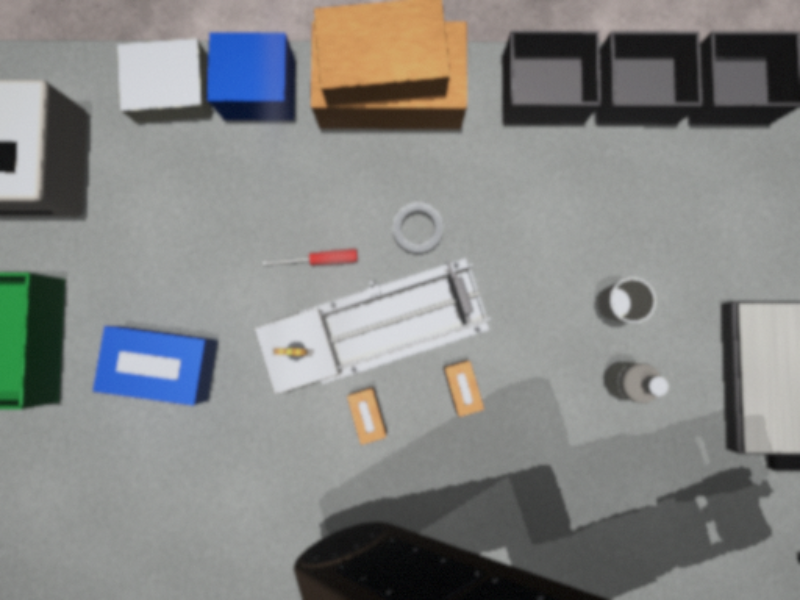

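```bash
python3 - <<'E'
from h import *
p=dict(np.load('top0.npz'));X,ok=cloud(p)
def line(Q):
    c=Q.mean(0);w,v=np.linalg.eigh(np.cov((Q-c).T));return c,v[:,-1],np.sqrt(w)
reg=lambda x0,x1,y0,y1,z0,z1: ok&(X[...,0]>x0)&(X[...,0]<x1)&(X[...,1]>y0)&(X[...,1]<y1)&(X[...,2]>z0)&(X[...,2]<z1)
for n,p0 in dict(walls=(.4,.72,-.15,.1,.056,.064),housing=(.4,.65,.08,.28,.067,.077),key=(.4,.65,.08,.28,.105,.14),grip=(.5,.7,-.15,-.04,.118,.135),fin=(.55,.7,-.05,.1,.08,.1),ptr=(.55,.75,-.15,.0,.066,.08)).items():
    k=reg(*p0);Q=X[k][:,:2]
    if len(Q)<3: print(n,len(Q));continue
    r=cv2.minAreaRect(Q.astype(np.float32)); print(n,len(Q),line(Q),r, 'z',np.median(X[k][:,2]))
k=reg(.58,.66,.0,.1,.03,.1);print(np.round(X[k],3)[:40])
E
```

```text
walls 502 (array([ 0.50842148, -0.03332419]), array([-0.78061031, -0.62501804]), array([0.07022752, 0.08477847])) ((0.5264537930488586, -0.02539581060409546), (0.24711772799491882, 0.2511424720287323), 89.32978820800781) z 0.0583491047009513
housing 1777 (array([0.50620833, 0.17178208]), array([-0.97182015, -0.23572355]), array([0.03217212, 0.03424527])) ((0.5063492059707642, 0.17279690504074097), (0.11538663506507874, 0.11033674329519272), 18.43977165222168) z 0.07220803301535378
key 101 (array([0.50621681, 0.1719881 ]), array([0.03897134, 0.99924033]), array([0.00315452, 0.01514619])) ((0.5065810680389404, 0.1716265082359314), (0.0507836788892746, 0.00975918397307396), 89.93798828125) z 0.12988258260282082
grip 162 (array([ 0.59371945, -0.09752242]), array([-0.9505755 , -0.31049352]), array([0.00469199, 0.01706573])) ((0.5942684412002563, -0.09763087332248688), (0.0589827299118042, 0.015873799100518227), 18.407007217407227) z 0.12593673782680473
fin 6 (array([0.61660289, 0.04841374]), array([0.64170147, 0.76695451]), array([0.00183554, 0.00208325])) ((0.6170979738235474, 0.04824585
[... 482 characters left out ...]
0.074]
 [0.616 0.042 0.062]
 [0.616 0.04  0.059]
 [0.613 0.05  0.062]
 [0.613 0.048 0.06 ]
 [0.613 0.045 0.063]
 [0.613 0.042 0.061]
 [0.613 0.04  0.061]
 [0.613 0.037 0.063]
 [0.613 0.    0.06 ]
 [0.61  0.055 0.062]
 [0.61  0.053 0.063]
 [0.611 0.05  0.06 ]
 [0.61  0.048 0.061]
 [0.611 0.045 0.059]
 [0.611 0.042 0.059]
 [0.611 0.04  0.06 ]
 [0.61  0.037 0.063]
 [0.611 0.011 0.061]
 [0.611 0.008 0.059]
 [0.611 0.006 0.058]
 [0.611 0.003 0.06 ]
 [0.611 0.    0.055]
 [0.608 0.055 0.061]
 [0.608 0.053 0.059]
 [0.608 0.05  0.061]
 [0.608 0.048 0.059]
 [0.608 0.045 0.058]
 [0.608 0.042 0.059]
 [0.608 0.04  0.062]
 [0.608 0.037 0.059]
 [0.608 0.019 0.06 ]
 [0.608 0.016 0.062]
 [0.608 0.013 0.059]]
```

The scene view shows the pusher at left (~350,290), the mark fin (~415,340) and the key (~510,305). The top view agrees: housing at (295,350), pusher at (462,290). The lane axis is about 108° yaw, with the key at (0.5065, 0.172) and the wing roughly along world y. I'll move above the key by way of a midpoint.

```bash
cat >> h.py <<'E'
from scipy.spatial.transform import Rotation as Ro
def R_of(s): q=s['eef_rot'];return Ro.from_quat([q[1],q[2],q[3],q[0]])
def yaw_R(y): return Ro.from_matrix(np.array([[np.cos(y),np.sin(y),0],[np.sin(y),-np.cos(y),0],[0,0,-1]]))
def go(*tgts):
    s=get_state();R=R_of(s)
    print('t',round(s['time_s'],2),'pos',np.round(s['eef_pos'],4),'yaw',round(np.arctan2(*R.as_matrix()[[1,0],0]),3),'q',np.round(s['q'],2),'F',np.round(s['force'],1),'g',round(s['grip_width'],3))
    for p,y in tgts: print('lin cm',np.round(R.inv().apply(np.array(p)-s['eef_pos'])*100,2),'rot',np.round((R.inv()*yaw_R(y)).as_rotvec(),3))
E
python3 - <<'E'
from h import *
go(([.56,-.2,.24],-.6),([.5065,.172,.2],-.02))
E
```

```text
t 0.65 pos [ 0.2559 -0.5702  0.2314] yaw -1.149 q [-1.25  0.49  1.56 -0.    1.09 -0.11] F [ 0.5  0.7 -0.1] g 0.995
lin cm [-21.33 -42.9   -0.87] rot [ 0.    -0.    -0.549]
lin cm [-57.46 -53.25   3.12] rot [ 0.    -0.    -1.129]
```

Emit:
step_arm:
  increments:
    - {"linear": [-5, -10, 0], "delta_rot": [0, 0, -0.15], "grip": 60}
    - {"linear": [-10, -20, 0], "delta_rot": [0, 0, -0.3], "grip": 60}
    - {"linear": [-15, -30, 0], "delta_rot": [0, 0, -0.45], "grip": 60}
    - {"linear": [-21.3, -42.9, -0.9], "delta_rot": [0, 0, -0.55], "grip": 60}
    - {"linear": [-21.3, -42.9, -0.9], "delta_rot": [0, 0, -0.55], "grip": 60}
    - {"linear": [-21.3, -42.9, -0.9], "delta_rot": [0, 0, -0.55], "grip": 60}
    - {"linear": [-21.3, -42.9, -0.9], "delta_rot": [0, 0, -0.55], "grip": 60}
    - {"linear": [-21.3, -42.9, -0.9], "delta_rot": [0, 0, -0.55], "grip": 60}
    - {"linear": [-21.3, -42.9, -0.9], "delta_rot": [0, 0, -0.55], "grip": 60}
    - {"linear": [-21.3, -42.9, -0.9], "delta_rot": [0, 0, -0.55], "grip": 60}

```text
time_s: 1.65
eef_pos: [0.5618, -0.1974, 0.2405]
eef_rot: [-0.0, 0.956, -0.294, 0.0]
force: [-0.5, -0.8, -0.5]
grip_width: 0.598
```

```bash
python3 - <<'E'
from h import *
go(([.5065,.172,.2],-.02))
E
```

```text
t 1.65 pos [ 0.5618 -0.1974  0.2405] yaw -0.597 q [-0.45  0.44  1.62  0.    1.08  0.15] F [-0.5 -0.8 -0.5] g 0.598
lin cm [-25.34 -27.44   4.05] rot [-0.    -0.001 -0.577]
```

Emit:
step_arm:
  increments:
    - {"linear": [-25.3, -27.4, 3], "delta_rot": [0, 0, -0.58], "grip": 60}
    - {"linear": [-25.3, -27.4, 3], "delta_rot": [0, 0, -0.58], "grip": 60}
    - {"linear": [-25.3, -27.4, 3], "delta_rot": [0, 0, -0.58], "grip": 60}
    - {"linear": [-25.3, -27.4, 3], "delta_rot": [0, 0, -0.58], "grip": 60}
    - {"linear": [-25.3, -27.4, 3], "delta_rot": [0, 0, -0.58], "grip": 60}
    - {"linear": [-25.3, -27.4, 3], "delta_rot": [0, 0, -0.58], "grip": 60}
    - {"linear": [-25.3, -27.4, 3], "delta_rot": [0, 0, -0.58], "grip": 60}
    - {"linear": [-25.3, -27.4, 3], "delta_rot": [0, 0, -0.58], "grip": 60}
    - {"linear": [-25.3, -27.4, 3], "delta_rot": [0, 0, -0.58], "grip": 60}
    - {"linear": [-25.3, -27.4, 3], "delta_rot": [0, 0, -0.58], "grip": 60}

```text
time_s: 2.65
eef_pos: [0.5056, 0.1689, 0.2103]
eef_rot: [0.0, 1.0, -0.009, 0.0]
force: [0.5, 0.6, 0.4]
grip_width: 0.601
```

```bash
python3 - <<'E'
from h import *
p=snapshot('wrist');save(p,'w1');X,ok=cloud(p)
k=ok&(X[...,2]>.11)&(X[...,2]<.14)&(np.hypot(X[...,0]-.5065,X[...,1]-.172)<.05)
print(k.sum(), cv2.minAreaRect(X[k][:,:2].astype(np.float32)) if k.sum()>3 else '',np.median(X[k],0))
Q=X[k][:,:2]
if len(Q)>5:
    w,v=np.linalg.eigh(np.cov((Q-Q.mean(0)).T)); print('axis yaw',np.arctan2(v[1,-1],v[0,-1]),Q.mean(0))
rep(p,['key_grip','mark_line','pointer_tip','pusher_grip'])
go(([.5065,.172,.099],-.02))
E
```

```text
665 ((0.5035060048103333, 0.17437425255775452), (0.05162304267287254, 0.009863828308880329), 89.08822631835938) [0.50380306 0.17654231 0.13098014]
axis yaw 1.5466724462588506 [0.50379899 0.17667353]
key_grip 0.69 [257. 186.] 675 med [0.504 0.176 0.131] lo [0.499 0.151 0.119] hi [0.509 0.199 0.133]
key_grip 0.59 [381. 194.] 1662 med [0.662 0.135 0.022] lo [0.655 0.083 0.001] hi [0.678 0.234 0.027]
pointer_tip 0.42 [362. 356.] 84 med [ 0.642 -0.079  0.075] lo [ 0.635 -0.125  0.03 ] hi [ 0.662 -0.076  0.077]
pusher_grip 0.65 [365. 353.] 93 med [ 0.643 -0.079  0.076] lo [ 0.635 -0.084  0.071] hi [ 0.65  -0.076  0.077]
t 2.9 pos [0.5059 0.1677 0.2104] yaw -0.021 q [ 0.2   0.38  1.81 -0.    0.95  0.22] F [0.3 0.5 0.2] g 0.599
lin cm [ 0.05 -0.43 11.14] rot [ 0.    -0.    -0.001]
```

View pics/w1.png

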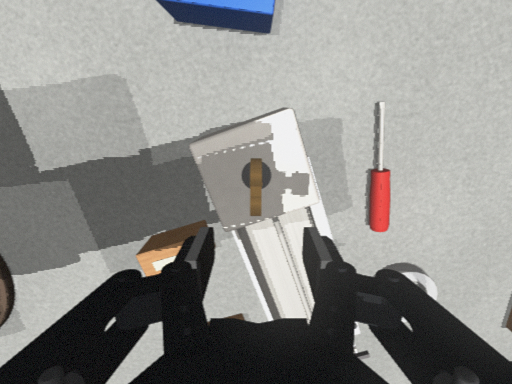

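The wrist view shows the key under the gripper at (256,185), wing vertical in the image and free on both sides, with the mark and pointer at the lower right. I'll descend and grip.

Emit:
step_arm:
  increments:
    - {"linear": [-0.1, -0.5, 4], "delta_rot": [0, 0, 0], "grip": 60}
    - {"linear": [-0.1, -0.5, 8], "delta_rot": [0, 0, 0], "grip": 60}
    - {"linear": [-0.1, -0.5, 11.1], "delta_rot": [0, 0, 0], "grip": 60}
    - {"linear": [-0.1, -0.5, 11.1], "delta_rot": [0, 0, 0], "grip": 60}
    - {"linear": [-0.1, -0.5, 11.1], "delta_rot": [0, 0, 0], "grip": 0}
    - {"linear": [-0.1, -0.5, 11.1], "delta_rot": [0, 0, 0], "grip": 0}
    - {"linear": [-0.1, -0.5, 11.1], "delta_rot": [0, 0, 0], "grip": 0}
    - {"linear": [-0.1, -0.5, 11.1], "delta_rot": [0, 0, 0], "grip": 0}
    - {"linear": [-0.1, -0.5, 11.1], "delta_rot": [0, 0, 0], "grip": 0}
    - {"linear": [-0.1, -0.5, 11.1], "delta_rot": [0, 0, 0], "grip": 0}
  squeeze: 60

```text
time_s: 3.9
eef_pos: [0.5034, 0.1737, 0.1008]
eef_rot: [0.0, 1.0, -0.01, -0.001]
force: [-10.7, -0.0, 8.9]
grip_width: 0.111
```

```bash
python3 - <<'E'
from h import *
go(); print(get_state()['wrist_torque'])
E
```

```text
t 3.9 pos [0.5034 0.1737 0.1008] yaw -0.019 q [0.21 0.54 1.91 0.   0.69 0.23] F [-10.7  -0.    8.9] g 0.111
[-0.11824429  1.69320786 -0.11143231]
```

Emit:
step_arm:
  increments:
    - {"linear": [-0.17, 0, 0], "delta_rot": [0, 0, 0.1], "grip": 0}
    - {"linear": [-0.17, 0, 0], "delta_rot": [0, 0, 0.22], "grip": 0}
    - {"linear": [-0.17, 0, 0], "delta_rot": [0, 0, 0.34], "grip": 0}
    - {"linear": [-0.17, 0, 0], "delta_rot": [0, 0, 0.46], "grip": 0}
    - {"linear": [-0.17, 0, 0], "delta_rot": [0, 0, 0.58], "grip": 0}
    - {"linear": [-0.17, 0, 0], "delta_rot": [0, 0, 0.7], "grip": 0}
    - {"linear": [-0.17, 0, 0], "delta_rot": [0, 0, 0.82], "grip": 0}
    - {"linear": [-0.17, 0, 0], "delta_rot": [0, 0, 0.94], "grip": 0}
    - {"linear": [-0.17, 0, 0], "delta_rot": [0, 0, 1.0], "grip": 0}
    - {"linear": [-0.17, 0, 0], "delta_rot": [0, 0, 1.0], "grip": 0}

```text
time_s: 4.9
eef_pos: [0.5044, 0.1731, 0.1009]
eef_rot: [-0.001, 0.872, -0.489, 0.002]
force: [3.6, -7.3, 0.5]
grip_width: 0.107
```

```bash
python3 - <<'E'
from h import *
go(); print(get_state()['wrist_torque'])
E
```

```text
t 4.9 pos [0.5044 0.1731 0.1009] yaw -1.021 q [ 0.21  0.54  1.92 -0.    0.68  1.23] F [ 3.6 -7.3  0.5] g 0.107
[-1.12407817 -0.41826821 -0.06924293]
```

Emit:
step_arm:
  increments:
    - {"linear": [0, 0, 0], "delta_rot": [0, 0, 0.12], "grip": 0}
    - {"linear": [0, 0, 0], "delta_rot": [0, 0, 0.24], "grip": 0}
    - {"linear": [0, 0, 0], "delta_rot": [0, 0, 0.36], "grip": 0}
    - {"linear": [0, 0, 0], "delta_rot": [0, 0, 0.48], "grip": 0}
    - {"linear": [0, 0, 0], "delta_rot": [0, 0, 0.6], "grip": 0}
    - {"linear": [0, 0, 0], "delta_rot": [0, 0, 0.72], "grip": 0}
    - {"linear": [0, 0, 0], "delta_rot": [0, 0, 0.84], "grip": 0}
    - {"linear": [0, 0, 0], "delta_rot": [0, 0, 0.95], "grip": 0}
    - {"linear": [0, 0, 0], "delta_rot": [0, 0, 1.0], "grip": 0}
    - {"linear": [0, 0, 0], "delta_rot": [0, 0, 1.0], "grip": 0}

```text
time_s: 5.9
eef_pos: [0.5044, 0.172, 0.1009]
eef_rot: [0.001, -0.532, 0.847, -0.002]
force: [4.3, -18.5, 1.1]
grip_width: 0.102
```

```bash
python3 - <<'E'
from h import *
go(); print(get_state()['wrist_torque'])
E
```

```text
t 5.9 pos [0.5044 0.172  0.1009] yaw -2.02 q [ 0.21  0.54  1.92 -0.    0.69  2.23] F [  4.3 -18.5   1.1] g 0.102
[-2.92291506 -0.64357068 -0.07456822]
```

Emit:
step_arm:
  increments:
    - {"linear": [0.13, -0.06, 0], "delta_rot": [0, 0, 0], "grip": 100}
    - {"linear": [0.13, -0.06, 0], "delta_rot": [0, 0, 0], "grip": 100}
    - {"linear": [0.13, -0.06, 0], "delta_rot": [0, 0, 0], "grip": 100}
    - {"linear": [0.13, -0.06, 0], "delta_rot": [0, 0, 0], "grip": 100}
    - {"linear": [0.13, -0.06, 0], "delta_rot": [0, 0, 0], "grip": 100}
    - {"linear": [0.13, -0.06, 0], "delta_rot": [0, 0, 0], "grip": 100}
    - {"linear": [0.13, -0.06, 0], "delta_rot": [0, 0, 0], "grip": 100}

```text
time_s: 6.6
eef_pos: [0.503, 0.1724, 0.0993]
eef_rot: [-0.0, -0.532, 0.847, -0.0]
force: [-0.8, -0.1, -0.6]
grip_width: 1.002
```

```bash
python3 - <<'E'
from h import *
go()
E
```

```text
t 6.6 pos [0.503  0.1724 0.0993] yaw -2.019 q [ 0.21  0.54  1.92 -0.    0.68  2.22] F [-0.8 -0.1 -0.6] g 1.002
```

Emit:
step_arm:
  increments:
    - {"linear": [-0.1, -0.1, 0], "delta_rot": [0, 0, -1.5], "grip": 100}
    - {"linear": [-0.1, -0.1, 0], "delta_rot": [0, 0, -1.5], "grip": 100}
    - {"linear": [-0.1, -0.1, 0], "delta_rot": [0, 0, -1.5], "grip": 100}
    - {"linear": [-0.1, -0.1, 0], "delta_rot": [0, 0, -1.5], "grip": 100}
    - {"linear": [-0.1, -0.1, 0], "delta_rot": [0, 0, -1.5], "grip": 100}
    - {"linear": [-0.1, -0.1, 0], "delta_rot": [0, 0, -1.5], "grip": 100}
    - {"linear": [-0.1, -0.1, 0], "delta_rot": [0, 0, -1.5], "grip": 100}
    - {"linear": [-0.1, -0.1, 0], "delta_rot": [0, 0, -1.5], "grip": 100}
    - {"linear": [-0.1, -0.1, 0], "delta_rot": [0, 0, -1.5], "grip": 100}
    - {"linear": [-0.1, -0.1, 0], "delta_rot": [0, 0, -1.5], "grip": 100}

```text
time_s: 7.6
eef_pos: [0.5043, 0.1728, 0.0992]
eef_rot: [0.0, 0.967, -0.254, -0.0]
force: [-0.5, -0.4, 0.6]
grip_width: 0.997
```

Emit:
step_arm:
  increments:
    - {"linear": [0, 0, 0], "delta_rot": [0, 0, -1.64], "grip": 100}
    - {"linear": [0, 0, 0], "delta_rot": [0, 0, -1.64], "grip": 100}
    - {"linear": [0, 0, 0], "delta_rot": [0, 0, -1.64], "grip": 100}
    - {"linear": [0, 0, 0], "delta_rot": [0, 0, -1.64], "grip": 100}
    - {"linear": [0, 0, 0], "delta_rot": [0, 0, -1.64], "grip": 100}
    - {"linear": [0, 0, 0], "delta_rot": [0, 0, -1.64], "grip": 100}
    - {"linear": [0, 0, 0], "delta_rot": [0, 0, -1.64], "grip": 100}
    - {"linear": [0, 0, 0], "delta_rot": [0, 0, -1.64], "grip": 100}
    - {"linear": [0, 0, 0], "delta_rot": [0, 0, -1.64], "grip": 100}
    - {"linear": [0, 0, 0], "delta_rot": [0, 0, -1.64], "grip": 100}

```text
time_s: 8.6
eef_pos: [0.5043, 0.1728, 0.0992]
eef_rot: [0.0, 0.881, 0.474, -0.0]
force: [0.2, 0.4, 0.8]
grip_width: 1.0
```

```bash
python3 - <<'E'
from h import *
go(([.5044,.172,.0995],1.122))
E
```

```text
t 8.6 pos [0.5043 0.1728 0.0992] yaw 0.987 q [ 0.21  0.54  1.91 -0.    0.69 -0.78] F [0.2 0.4 0.8] g 1.0
lin cm [-0.06  0.05 -0.03] rot [-0.     0.    -0.135]
```

Finish the turn back, then close on the key.

Emit:
step_arm:
  increments:
    - {"linear": [0, 0, 0], "delta_rot": [0, 0, -0.135], "grip": 100}
    - {"linear": [0, 0, 0], "delta_rot": [0, 0, -0.135], "grip": 100}
    - {"linear": [0, 0, 0], "delta_rot": [0, 0, -0.135], "grip": 0}
    - {"linear": [0, 0, 0], "delta_rot": [0, 0, -0.135], "grip": 0}
    - {"linear": [0, 0, 0], "delta_rot": [0, 0, -0.135], "grip": 0}
    - {"linear": [0, 0, 0], "delta_rot": [0, 0, -0.135], "grip": 0}
    - {"linear": [0, 0, 0], "delta_rot": [0, 0, -0.135], "grip": 0}
    - {"linear": [0, 0, 0], "delta_rot": [0, 0, -0.135], "grip": 0}
    - {"linear": [0, 0, 0], "delta_rot": [0, 0, -0.135], "grip": 0}
    - {"linear": [0, 0, 0], "delta_rot": [0, 0, -0.135], "grip": 0}
  squeeze: 60

```text
time_s: 9.6
eef_pos: [0.5039, 0.172, 0.0993]
eef_rot: [0.0, 0.848, 0.529, -0.001]
force: [-1.7, -6.8, 2.6]
grip_width: 0.107
```

```bash
python3 - <<'E'
from h import *
go();print(get_state()['wrist_torque'],get_state()['joint_efforts'][5])
E
```

```text
t 9.6 pos [0.5039 0.172  0.0993] yaw 1.116 q [ 0.21  0.54  1.92 -0.    0.69 -0.91] F [-1.7 -6.8  2.6] g 0.107
[-1.00576038  0.30708745  0.16373469] 0.12091441545635462
```

Emit:
step_arm:
  increments:
    - {"linear": [0, 0, 0], "delta_rot": [0, 0, 0.1], "grip": 0}
    - {"linear": [0, 0, 0], "delta_rot": [0, 0, 0.2], "grip": 0}
    - {"linear": [0, 0, 0], "delta_rot": [0, 0, 0.3], "grip": 0}
    - {"linear": [0, 0, 0], "delta_rot": [0, 0, 0.4], "grip": 0}
    - {"linear": [0, 0, 0], "delta_rot": [0, 0, 0.5], "grip": 0}
    - {"linear": [0, 0, 0], "delta_rot": [0, 0, 0.6], "grip": 0}
    - {"linear": [0, 0, 0], "delta_rot": [0, 0, 0.7], "grip": 0}
    - {"linear": [0, 0, 0], "delta_rot": [0, 0, 0.75], "grip": 0}
    - {"linear": [0, 0, 0], "delta_rot": [0, 0, 0.75], "grip": 0}

```text
time_s: 10.5
eef_pos: [0.5035, 0.1717, 0.0993]
eef_rot: [0.001, 0.983, 0.181, -0.001]
force: [-3.7, -9.6, 4.4]
grip_width: 0.103
```

```bash
python3 - <<'E'
from h import *
go();print(get_state()['wrist_torque'],get_state()['joint_efforts'][5])
E
```

```text
t 10.5 pos [0.5035 0.1717 0.0993] yaw 0.364 q [ 0.21  0.54  1.92 -0.    0.69 -0.16] F [-3.7 -9.6  4.4] g 0.103
[-1.56491574  0.53499779 -0.05942933] 0.6254086643457413
```

Emit:
step_arm:
  increments:
    - {"linear": [0, 0, 0], "delta_rot": [0, 0, 0.05], "grip": 0}
    - {"linear": [0, 0, 0], "delta_rot": [0, 0, 0.1], "grip": 0}
    - {"linear": [0, 0, 0], "delta_rot": [0, 0, 0.15], "grip": 0}
    - {"linear": [0, 0, 0], "delta_rot": [0, 0, 0.15], "grip": 0}

```text
time_s: 10.9
eef_pos: [0.5035, 0.1717, 0.0994]
eef_rot: [0.001, 0.994, 0.108, -0.001]
force: [-3.7, -10.6, 5.8]
grip_width: 0.109
```

```bash
python3 - <<'E'
from h import *
go();print(get_state()['wrist_torque'],get_state()['joint_efforts'][5])
E
```

```text
t 10.9 pos [0.5035 0.1717 0.0994] yaw 0.217 q [ 0.21  0.54  1.92 -0.    0.69 -0.01] F [ -3.7 -10.6   5.8] g 0.109
[-1.5384736   0.60371209  1.04029961] 1.6871674731373787
```

Wrist torque rose sharply, which looks like the stop: 0.33 + 2.0 + 0.9 ≈ 3.2. I'll press slightly further to make sure.

Emit:
step_arm:
  increments:
    - {"linear": [0, 0, 0], "delta_rot": [0, 0, 0.04], "grip": 0}
    - {"linear": [0, 0, 0], "delta_rot": [0, 0, 0.07], "grip": 0}
    - {"linear": [0, 0, 0], "delta_rot": [0, 0, 0.07], "grip": 0}
    - {"linear": [0, 0, 0], "delta_rot": [0, 0, 0.07], "grip": 0}

```text
time_s: 11.3
eef_pos: [0.5034, 0.1717, 0.0994]
eef_rot: [0.001, 0.997, 0.075, -0.001]
force: [-4.6, -10.3, 6.8]
grip_width: 0.108
```

```bash
python3 - <<'E'
from h import *
go();print(get_state()['wrist_torque'],get_state()['joint_efforts'][5])
E
```

```text
t 11.3 pos [0.5034 0.1717 0.0994] yaw 0.151 q [ 0.21  0.54  1.92 -0.    0.69  0.06] F [ -4.6 -10.3   6.8] g 0.108
[-1.41270883  0.75469071  2.35280223] 2.337360307574272
```

Emit:
step_arm:
  increments:
    - {"linear": [0, 0, 0], "delta_rot": [0, 0, 0], "grip": 100}
    - {"linear": [0, 0, 0], "delta_rot": [0, 0, 0], "grip": 100}
    - {"linear": [0, 0, 0], "delta_rot": [0, 0, 0], "grip": 100}
    - {"linear": [0, 0, 0], "delta_rot": [0, 0, 0], "grip": 100}
    - {"linear": [0, 0, 0], "delta_rot": [0, 0, 0], "grip": 100}
    - {"linear": [0, 0, -4], "delta_rot": [0, 0, 0], "grip": 100}
    - {"linear": [0, 0, -8], "delta_rot": [0, 0, 0], "grip": 100}
    - {"linear": [0, 0, -12], "delta_rot": [0, 0, 0], "grip": 100}
    - {"linear": [0, 0, -12], "delta_rot": [0, 0, 0], "grip": 100}

```text
time_s: 12.2
eef_pos: [0.5061, 0.1732, 0.2241]
eef_rot: [-0.001, 0.997, 0.073, 0.004]
force: [0.8, -0.2, -0.2]
grip_width: 1.0
```

```bash
python3 - <<'E'
from h import *
p=snapshot('wrist');save(p,'w2');X,ok=cloud(p)
k=ok&(X[...,2]>.11)&(X[...,2]<.14)&(np.hypot(X[...,0]-.504,X[...,1]-.172)<.04)
print(k.sum(), cv2.minAreaRect(X[k][:,:2].astype(np.float32)) if k.sum()>3 else '')
go(([.594,-.098,.22],-1.25))
E
```

```text
612 ((0.5035961866378784, 0.17376866936683655), (0.010030790232121944, 0.052839409559965134), 14.751486778259277)
t 12.25 pos [0.5051 0.173  0.2215] yaw 0.146 q [ 0.21  0.37  1.8  -0.    0.97  0.06] F [-0.2 -0.2 -0.5] g 1.0
lin cm [ 4.85 28.1   0.16] rot [-0.004 -0.004  1.396]
```

The key wing is now at 104.8°, which is 3.2 rad wound relative to the lane axis, so it is at its stop. Next, the pusher.

Emit:
step_arm:
  increments:
    - {"linear": [4.85, 28.1, 0], "delta_rot": [0, 0, 1.396], "grip": 100}
    - {"linear": [4.85, 28.1, 0], "delta_rot": [0, 0, 1.396], "grip": 100}
    - {"linear": [4.85, 28.1, 0], "delta_rot": [0, 0, 1.396], "grip": 100}
    - {"linear": [4.85, 28.1, 0], "delta_rot": [0, 0, 1.396], "grip": 100}
    - {"linear": [4.85, 28.1, 0], "delta_rot": [0, 0, 1.396], "grip": 100}
    - {"linear": [4.85, 28.1, 0], "delta_rot": [0, 0, 1.396], "grip": 100}
    - {"linear": [4.85, 28.1, 0], "delta_rot": [0, 0, 1.396], "grip": 100}
    - {"linear": [4.85, 28.1, 0], "delta_rot": [0, 0, 1.396], "grip": 100}
    - {"linear": [4.85, 28.1, 0], "delta_rot": [0, 0, 1.396], "grip": 100}
    - {"linear": [4.85, 28.1, 0], "delta_rot": [0, 0, 1.396], "grip": 100}

```text
time_s: 13.25
eef_pos: [0.5927, -0.0983, 0.2175]
eef_rot: [0.0, 0.809, -0.588, -0.001]
force: [-0.0, -0.2, 0.6]
grip_width: 0.998
```

```bash
python3 - <<'E'
from h import *
p=snapshot('wrist');save(p,'w3');X,ok=cloud(p)
ex=np.array([-.309,.951,0]);ey=np.array([-.951,-.309,0]);K=np.array([.504,.1728,0])
L=np.stack([(X-K)@ex,(X-K)@ey,X[...,2]],-1)
def r(n,*b):
    k=ok&np.all([(L[...,i]>b[2*i])&(L[...,i]<b[2*i+1]) for i in range(3)],0)
    print(n,k.sum(), np.round([L[k].min(0),np.median(L[k],0),L[k].max(0)],4).tolist() if k.sum() else '')
r('grip',-.33,-.2,-.05,.05,.115,.135)
r('ptr',-.33,-.2,-.1,-.052,.066,.08)
r('fin',-.2,-.1,-.1,-.045,.08,.095)
go(([.594,-.098,.089],-1.257))
E
```

```text
grip 1066 [[-0.2929, -0.0299, 0.1152], [-0.2852, -0.0029, 0.1263], [-0.2769, 0.0295, 0.1286]]
ptr 58 [[-0.2873, -0.0618, 0.07], [-0.2852, -0.0571, 0.0765], [-0.2821, -0.052, 0.0779]]
fin 54 [[-0.1562, -0.0692, 0.0803], [-0.1546, -0.0663, 0.0878], [-0.1502, -0.0641, 0.0898]]
t 13.3 pos [ 0.5927 -0.0982  0.2176] yaw -1.256 q [-0.27  0.47  1.64 -0.    1.04  0.98] F [-0.  -0.6 -0.7] g 1.004
lin cm [ 0.04 -0.15 12.86] rot [0.002 0.001 0.001]
```

View pics/w3.png

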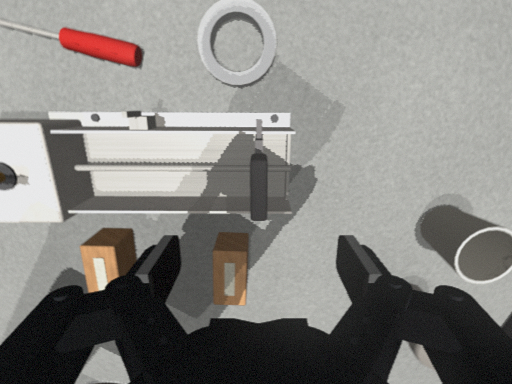

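The wrist view shows the grip crossbar (258,185) between the jaws, the pointer (259,130) and the mark (140,120). The pointer is at lane x −0.285 and the mark at −0.154, so the pull is about 131 mm. I'll descend and grip.

Emit:
step_arm:
  increments:
    - {"linear": [0, -0.05, 4], "delta_rot": [0, 0, 0], "grip": 100}
    - {"linear": [0, -0.05, 8], "delta_rot": [0, 0, 0], "grip": 100}
    - {"linear": [0, -0.05, 12.8], "delta_rot": [0, 0, 0], "grip": 100}
    - {"linear": [0, -0.05, 12.8], "delta_rot": [0, 0, 0], "grip": 100}
    - {"linear": [0, -0.05, 12.8], "delta_rot": [0, 0, 0], "grip": 0}
    - {"linear": [0, -0.05, 12.8], "delta_rot": [0, 0, 0], "grip": 0}
    - {"linear": [0, -0.05, 12.8], "delta_rot": [0, 0, 0], "grip": 0}
    - {"linear": [0, -0.05, 12.8], "delta_rot": [0, 0, 0], "grip": 0}
    - {"linear": [0, -0.05, 12.8], "delta_rot": [0, 0, 0], "grip": 0}
    - {"linear": [0, -0.05, 12.8], "delta_rot": [0, 0, 0], "grip": 0}
  squeeze: 80

```text
time_s: 14.3
eef_pos: [0.594, -0.098, 0.0927]
eef_rot: [-0.0, 0.811, -0.585, 0.001]
force: [-1.8, 1.4, 8.7]
grip_width: 0.178
```

```bash
python3 - <<'E'
from h import *
s=get_state();ex=np.array([-.309,.951,0])
go((s['eef_pos']+.128*ex,-1.257))
E
```

```text
t 14.3 pos [ 0.594  -0.098   0.0927] yaw -1.25 q [-0.27  0.62  1.75  0.    0.77  0.98] F [-1.8  1.4  8.7] g 0.178
lin cm [-1.28e+01 -8.00e-02 -1.00e-02] rot [-0.001 -0.001  0.007]
```

Emit:
step_arm:
  increments:
    - {"linear": [-1, 0, 0], "delta_rot": [0, 0, 0], "grip": 0}
    - {"linear": [-2.5, 0, 0], "delta_rot": [0, 0, 0], "grip": 0}
    - {"linear": [-4, 0, 0], "delta_rot": [0, 0, 0], "grip": 0}
    - {"linear": [-5.5, 0, 0], "delta_rot": [0, 0, 0], "grip": 0}
    - {"linear": [-7, 0, 0], "delta_rot": [0, 0, 0], "grip": 0}
    - {"linear": [-8.5, -0.05, 0], "delta_rot": [0, 0, 0], "grip": 0}
    - {"linear": [-10, -0.05, 0], "delta_rot": [0, 0, 0], "grip": 0}
    - {"linear": [-11.5, -0.05, 0], "delta_rot": [0, 0, 0], "grip": 0}
    - {"linear": [-12.8, -0.05, 0], "delta_rot": [0, 0, 0], "grip": 0}
    - {"linear": [-12.8, -0.05, 0], "delta_rot": [0, 0, 0], "grip": 0}

```text
time_s: 15.3
eef_pos: [0.5543, 0.0238, 0.0927]
eef_rot: [-0.0, 0.811, -0.585, 0.001]
force: [-0.3, -9.0, 7.3]
grip_width: 0.176
```

```bash
cat > chk.py <<'E'
from h import *
import sys
ex=np.array([-.309,.951,0]);ey=np.array([-.951,-.309,0]);K=np.array([.504,.1728,0])
go()
for c in['wrist','scene','top']:
    p=snapshot(c);X,ok=cloud(p)
    cv2.imwrite('pics/%s_%s.png'%(c,sys.argv[1]),cv2.resize((p['img'][130:280,180:380] if c!='wrist' else p['img'])[...,::-1],(800,600),interpolation=2))
    L=np.stack([(X-K)@ex,(X-K)@ey,X[...,2]],-1)
    def r(n,*b):
        k=ok&np.all([(L[...,i]>b[2*i])&(L[...,i]<b[2*i+1]) for i in range(3)],0)
        print(c,n,k.sum(), np.round([L[k].min(0),np.median(L[k],0),L[k].max(0)],4).tolist() if k.sum() else '')
    r('ptr',-.22,-.1,-.062,-.052,.068,.082)
    r('fin',-.22,-.1,-.08,-.0635,.07,.095)
E
python3 chk.py a
```

```text
t 15.3 pos [0.5543 0.0238 0.0927] yaw -1.249 q [-0.08  0.57  1.87 -0.    0.7   1.17] F [-0.3 -9.   7.3] g 0.176
wrist ptr 174 [[-0.1597, -0.0618, 0.0726], [-0.1572, -0.0572, 0.0766], [-0.1543, -0.052, 0.0779]]
wrist fin 129 [[-0.1549, -0.0697, 0.071], [-0.1526, -0.0673, 0.0885], [-0.15, -0.0637, 0.0906]]
scene ptr 8 [[-0.1608, -0.0617, 0.0698], [-0.1596, -0.0568, 0.076], [-0.1563, -0.052, 0.0776]]
scene fin 11 [[-0.1555, -0.0715, 0.0746], [-0.1532, -0.0691, 0.0817], [-0.1506, -0.0654, 0.0894]]
top ptr 0 
top fin 0
```

Both cameras put the pointer about 4.5–6 mm short, so I'll pull 5 mm more.

Emit:
step_arm:
  increments:
    - {"linear": [-0.25, 0, 0], "delta_rot": [0, 0, 0], "grip": 0}
    - {"linear": [-0.5, 0, 0], "delta_rot": [0, 0, 0], "grip": 0}
    - {"linear": [-0.5, 0, 0], "delta_rot": [0, 0, 0], "grip": 0}
    - {"linear": [-0.5, 0, 0], "delta_rot": [0, 0, 0], "grip": 0}
    - {"linear": [-0.5, 0, 0], "delta_rot": [0, 0, 0], "grip": 0}

```text
time_s: 15.95
eef_pos: [0.5532, 0.0273, 0.0927]
eef_rot: [-0.0, 0.811, -0.585, 0.002]
force: [-0.0, -9.1, 7.5]
grip_width: 0.176
```

```bash
python3 chk.py b
```

```text
t 15.95 pos [0.5532 0.0273 0.0927] yaw -1.25 q [-0.07  0.57  1.87 -0.    0.7   1.18] F [-0.  -9.1  7.5] g 0.176
wrist ptr 189 [[-0.1561, -0.0617, 0.0726], [-0.1531, -0.0572, 0.0765], [-0.1501, -0.052, 0.0782]]
wrist fin 121 [[-0.1548, -0.0697, 0.0706], [-0.1524, -0.0672, 0.0885], [-0.1502, -0.0636, 0.0905]]
scene ptr 4 [[-0.1543, -0.0552, 0.0728], [-0.1524, -0.0535, 0.076], [-0.1506, -0.0521, 0.0787]]
scene fin 12 [[-0.1556, -0.0708, 0.0736], [-0.1527, -0.0693, 0.0831], [-0.1503, -0.0639, 0.0876]]
top ptr 0 
top fin 0
```

View pics/wrist_b.png

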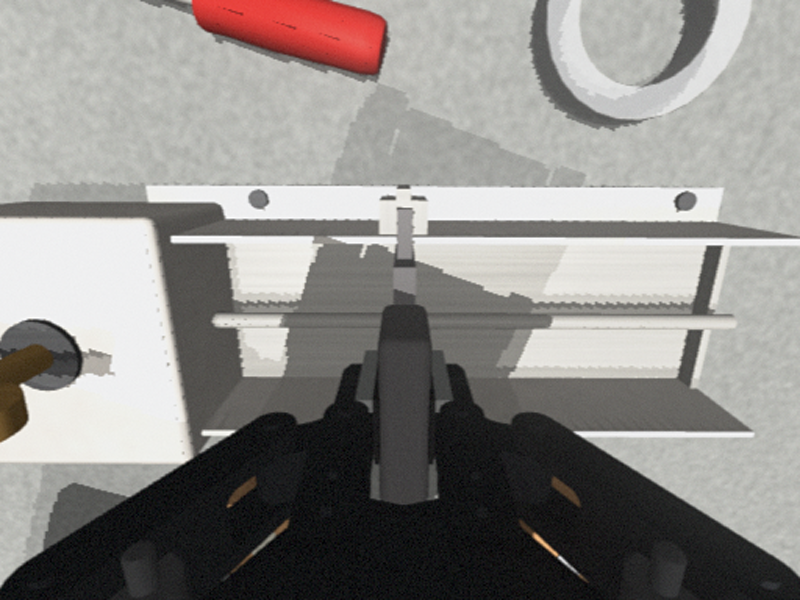

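The pointer (404,230) lines up with the fin (404,195), and both cameras put the offset below 1 mm. I'll hold, then hand in.

Emit:
step_arm:
  increments:
    - {"linear": [0, 0, 0], "delta_rot": [0, 0, 0], "grip": 0}
    - {"linear": [0, 0, 0], "delta_rot": [0, 0, 0], "grip": 0}
    - {"linear": [0, 0, 0], "delta_rot": [0, 0, 0], "grip": 0}
    - {"linear": [0, 0, 0], "delta_rot": [0, 0, 0], "grip": 0}
    - {"linear": [0, 0, 0], "delta_rot": [0, 0, 0], "grip": 0}
    - {"linear": [0, 0, 0], "delta_rot": [0, 0, 0], "grip": 0}
    - {"linear": [0, 0, 0], "delta_rot": [0, 0, 0], "grip": 0}
    - {"linear": [0, 0, 0], "delta_rot": [0, 0, 0], "grip": 0}

```text
time_s: 16.9
eef_pos: [0.5532, 0.0273, 0.0927]
eef_rot: [-0.0, 0.811, -0.585, 0.002]
force: [0.3, -8.5, 6.8]
grip_width: 0.175
```

```bash
python3 chk.py c; python3 -c "
from workcell import *
print(hand_in())"
```

```text
t 16.9 pos [0.5532 0.0273 0.0927] yaw -1.25 q [-0.07  0.57  1.87 -0.    0.7   1.18] F [ 0.3 -8.5  6.8] g 0.175
wrist ptr 187 [[-0.1561, -0.0618, 0.0729], [-0.1531, -0.0572, 0.0765], [-0.1501, -0.052, 0.0781]]
wrist fin 123 [[-0.1546, -0.0697, 0.07], [-0.1524, -0.0672, 0.0884], [-0.1501, -0.0636, 0.0899]]
scene ptr 4 [[-0.1566, -0.0539, 0.0699], [-0.1526, -0.053, 0.0744], [-0.1511, -0.0523, 0.0759]]
scene fin 12 [[-0.1557, -0.0709, 0.0734], [-0.1528, -0.0686, 0.0819], [-0.1509, -0.0643, 0.0883]]
top ptr 0 
top fin 0 
the job is handed in; nothing more can be done
None
```

The dispenser is ready for restocking: the key is wound to its stop and the gripper is still holding the pusher with its pointer at the mark. I handed the job in at about 17 s; it reports no verdict.

- **Key:** I wound it in two grasps, about 2.9 rad in all. At the end the wrist torque rose to 2.35 N m, against 0.2 N m needed to turn it. A picture afterwards put the wing at about 3.2 rad, counting from the lane axis as zero.
- **Pusher:** I pulled it about 131 mm with an 80 N grip. The last check showed the pointer within 1 mm of the mark, by 0.7 mm in the wrist camera and 0.2 mm in the scene camera. The scene figure rests on only 4 pointer pixels. The pose did not change over the last second, with a steady load of about 9 N.
- **Mark and loose things:** The mark stayed in place in every check, and I saw no contact with the loose things. I did not measure the loose things again at the end.
- **Missing check:** The top camera gave no reading of the pointer or the mark in the final checks, so it confirms nothing there.

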